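# Sweep the used coffee pods into the scrap pan

## Task

With the gripper's fingers closed, gently sweep the three used coffee pods along the counter into the grey scrap pan through its open front, until every pod lies wholly inside the pan. Push them only: do not pinch, lift or flick them. Leave the lazy susan unturned and the cruet, the pepper grinder and the two ramekins standing where they are.

Things in the scene. Friction and masses are not known exactly. Their poses are not given: they have to be found in the camera images.
- pod0: Used aluminium coffee pod, loose, about 16 g, standing on its wide end: flat flange 37 mm across, 2 mm thick; above it a cone 31 mm across narrowing to 20 mm at the top; 28 mm high in all. Origin: centre of the flange underside, z along its axis. It slides when pushed low by an upright finger. All three are alike.
- pod1: Used aluminium coffee pod, loose, about 16 g, standing on its wide end: flat flange 37 mm across, 2 mm thick; above it a cone 31 mm across narrowing to 20 mm at the top; 28 mm high in all. Origin: centre of the flange underside, z along its axis. It slides when pushed low by an upright finger. All three are alike.
- pod2: Used aluminium coffee pod, loose, about 16 g, standing on its wide end: flat flange 37 mm across, 2 mm thick; above it a cone 31 mm across narrowing to 20 mm at the top; 28 mm high in all. Origin: centre of the flange underside, z along its axis. It slides when pushed low by an upright finger. All three are alike.
- pod0_mid (a point): The middle of pod0, on its axis 12 mm above the underside of the flange.
- pod1_mid (a point): The middle of pod1, on its axis 12 mm above the underside of the flange.
- pod2_mid (a point): The middle of pod2, on its axis 12 mm above the underside of the flange.
- pan: Grey plastic scrap pan, fixed on the counter, like a dustpan: walls left, right and back, open front. Origin: centre of its underside; z up, y points out of the open front, x across. Inside it runs from x = -90 to +90 mm and from the back wall (y = -80) to the front edge (y = +80). Walls 4 mm thick, 28 mm high. A handle sticks out behind to y = -203, 23 mm high.
- pan_mouth (a point): Middle of the pan's front edge, at counter height (80 mm from the pan's origin along its y). The pan's floor is 3 mm thick; over the last 20 mm it slopes down to nothing at this edge, so that things can be slid in. The side walls reach to this edge.
- susan: Foot of the lazy susan, fixed. Origin: on the turning axis at counter height. The pale plastic plate above it, 250 mm across, turns freely on a ball bearing, its top is 24 mm above the counter, with a rim up to 30 mm.
- susan_tab (a point): Small round thumb tab on the rim of the lazy susan's plate, 125 mm from the turning axis, 23 mm above the counter: it shows how the plate is turned. It starts roughly on the robot's side.
- ramekin0: White ceramic ramekin, an open round dish 68 mm across and 42 mm high, loose, 0.14 kg. It stands on the counter beside the work. Origin: centre of its underside.
- ramekin1: White ceramic ramekin, an open round dish 68 mm across and 42 mm high, loose, 0.14 kg. It stands on the lazy susan. Origin: centre of its underside.
- grinder: Steel pepper grinder, 52 mm across the foot, 158 mm high, loose, 0.28 kg, upright on the counter beside the work. Origin: centre of its underside.
- cruet: Empty stoppered glass vinegar cruet with a side handle, 68 mm across, 166 mm high, loose, 0.3 kg, upright on the lazy susan. Origin: centre of its underside.
Not all that is in view belongs to the job. What is shaped like the pod0 but blue or red is not meant.

How it is judged (in metres and radians):
At the end, for the whole second after the job is handed in: Each pod's middle is between the pan's walls and at least 18 mm inside its front edge, under 40 mm high, at rest. Cruet, grinder and ramekins are upright within 20 mm of their starts, and the lazy susan's tab within 25 mm of its start (x of pod0_mid in the frame of pan between -0.09 and 0.09 m and y of pod0_mid in the frame of pan between -0.08 and 0.062 m and height (world z) of each of pod0_mid, pod1_mid, pod2_mid below 0.04 m and linear speed of each of pod0, pod1, pod2 below 0.02 m/s and x of pod1_mid in the frame of pan between -0.09 and 0.09 m and y of pod1_mid in the frame of pan between -0.08 and 0.062 m and x of pod2_mid in the frame of pan between -0.09 and 0.09 m and y of pod2_mid in the frame of pan between -0.08 and 0.062 m and distance of each of ramekin0, ramekin1, grinder, cruet from where it was at the start of the episode below 0.02 m and angle between each of ramekin0, ramekin1, grinder, cruet's own z axis and vertical below 0.2 rad and distance of susan_tab from where it was at the start of the episode below 0.025 m); the robot touches nothing.
It fails at once if a pod is lifted off the counter or the pan's floor (height (world z) of any of pod0_mid, pod1_mid, pod2_mid above 0.045 m).
It fails at once if a pod is pinched or pressed by the fingers with more than 20 N (contact force between the fingers and pod0 above 20 N or contact force between the fingers and pod1 above 20 N or contact force between the fingers and pod2 above 20 N).
It fails at once if a pod is flicked: it moves faster than 0.7 m/s (linear speed of any of pod0, pod1, pod2 above 0.7 m/s).
It fails at once if the cruet, the grinder or a ramekin is shifted by more than 20 mm or tipped (distance of any of ramekin0, ramekin1, grinder, cruet from where it was at the start of the episode above 0.02 m or angle between any of ramekin0, ramekin1, grinder, cruet's own z axis and vertical above 0.2 rad).
It fails at once if the lazy susan is turned (its tab moves more than 25 mm) (distance of susan_tab from where it was at the start of the episode above 0.025 m).
It also fails if it takes over 64 s, if anything falls off the work surface, if the arm or the gripper's body presses on something with over 40 N, if the wrist force passes 120 N, or if a joint passes its speed limit or range.

## Robot

A 7-joint arm with a two-finger parallel gripper is mounted at the origin on the work surface. World frame = base frame: x ahead of the robot, y to its left, z up, the work surface at z = 0. Lengths are in mm, angles in rad, forces in N, time in s.
With the tool pointing down it reaches from about 400 to 900 mm from the base axis. Payload 5.5 kg.
Tool frame: the origin (TCP) lies at the very end of the fingers, on their centre line; the grasp point (between the pads) lies behind it (r.tcp_to_grasp is the z of the grasp point in the tool frame, in mm); z points along the fingers, y is the line along which they close (so a half turn about z gives the same grasp; the last joint's range is limited). The gripper opens to 85 mm and grips with 20 to 120 N. Pads are 22 mm wide; open, the fingers measure 114 mm over their backs; the gripper's body (76 mm by 85 mm) begins 54 mm behind the grasp point. The pads swing forward as they close: fully open they stand 13 mm farther back than shut.
Start: joints at [1.606, 0.501, -0.427, 1.55, 0.221, 1.138, -0.21], TCP at [146.827, -633.2, 231.31] pointing down, gripper open.
Joint ranges: [-2.88, 2.88], [-0.31, 2.03], [-1.54, 1.56], [0.2, 2.42], [-1.41, 4.55], [0.19, 2.02], [-2.57, 2.57]. Speed limits (rad/s): [2.57, 2.57, 3.14, 3.14, 3.14, 3.14, 3.14].

## Interface

Orientations are given as a unit quaternion [w, x, y, z].
In Python, from station import r gives the robot as it stands.
- The arm moves only by the shell command python3 -m creep 'ROWS' [FORCE]. ROWS is JSON, one flat list of numbers, 7 for each row, row after row: the shift along the tool's x, y, z normalised to -1 to 1, where 1 is 0.08 m, then the turn, a rotation vector about the tool's x, y, z normalised to -1 to 1, where 1 is 1.5 rad, then the opening, from 0 (shut) to 1 (fully open). A call has 1 to 20 rows; each row is the pose to reach, as a shift and turn from the pose commanded when the call began, along the tool's axes at that moment; what a row does not reach only later rows make up. A row lasts 1/8 s, in which the tool goes at most 62.5 mm and 10.7 degrees, less where a joint would pass 70% of its speed; a pose out of reach is approached as far as the arm can. A call with a number of a shift or a turn outside -1 to 1 is refused whole. A call with a gripper value outside its range is refused whole. The fingers move at their own pace and stop on an object; FORCE is the grip in N (left out, the last holds). Time passes only in rows, so rows that repeat a pose let the fingers close. It gives the time, the measured TCP pose, the force, the opening and the grip force at its end, in the units of the state.
- r.observe(): the state, without advancing time (a new reading comes with each control period).
- r.snapshot(name): name is "side" or "top" or "wrist"; returns the picture (400x640x3 uint8, red, green, blue); there is no depth.
- r.calibration(name): a dict with "mtx" (3x3 intrinsics, pixels), "k1" (the pictures are not rectified: a ray, as slopes to the right and down, at radius r is drawn at 1 + k1 r^2 times it, then the intrinsics apply), "world_to_cam" (4x4, takes a point from world to camera coordinates). Camera axes: x right, y down, z forward; pixel columns grow to the right and rows downward; lengths in mm; the calibration is good to about 2 mm. A picture is of the moment at which its call begins: read the wrist's pose just before it. calibration takes no time and is no camera call; for the wrist camera it gives the pose at the moment of the call.
- r.hand_in(): hands the job in; it is judged then, once.
Trained networks look in the newest picture that a camera, given by its name, has taken for a name from the list of things; names that differ only in an ending like _2 or _b are one class to them, and where a whole thing is asked for, a point or a joint stands for the part that bears it (a point fixed in the world has none). Each returns a list of dicts, best first, with "score" (0 to 1); they miss things now and then, are a little off and sometimes report something else, mostly with a low value. They report only what shows in the picture. A call takes as long as a camera call. They do not tell look-alikes from the thing itself.
- r.boxes_of(camera, name): "centre" ([row, column] as shares, 0 to 1, of the picture: columns of its width, rows of its height, amid what is visible of it).
- r.cut_out(camera, name): "region" (400x640 bool, what is visible of it) and "centre" ([row, column] as shares, 0 to 1, of the picture: columns of its width, rows of its height, amid what is visible of it).
- r.tip_of(camera, name): "centre" ([row, column] as shares, 0 to 1, of the picture: columns of its width, rows of its height: a listed point, or the origin of a listed thing).
The state is a dict: "t": time; "qpos": joint angles; "qd": joint speeds; "effort": joint torques, N m; "tool_pos": TCP position; "ee_rot": TCP orientation; "force": force on the tool from outside, world axes, zero at the start; "torque": the same for the moment, N m; "finger_gap": opening from 0.0 (shut) to 1.0 (fully open); "finger_force": force on a finger pad.
Only numpy, scipy, OpenCV 4.12 (cv2) and the standard library are available. Lean on these libraries where they do the work, as an engineer would, in place of code of your own. Each camera call takes 0.05 s, during which the arm holds its last target. There are 200 camera calls.

## Working session

There is one attempt and no reset: what is moved stays moved. The work goes in short steps, Python scripts to look and compute and a shell command to move; the robot and the scene stay as the last step left them, time stands still between calls to the robot, and variables do not carry over. Pictures are saved under pics/ and viewed, at most 10 in all, crops included, and the job is handed in when it is done.

```bash
mkdir -p pics
cat > h.py <<'E'
import numpy as np, cv2
from station import r
def ray(cam,row,col):
    c=r.calibration(cam);K=np.array(c["mtx"]);T=np.array(c["world_to_cam"])
    p=np.array([(col-K[0,2])/K[0,0],(row-K[1,2])/K[1,1]]);u=p.copy()
    for _ in range(30): u=p/(1+c["k1"]*(u@u))
    R=T[:3,:3];return -R.T@T[:3,3], R.T@np.array([u[0],u[1],1])
def at(cam,row,col,z):
    o,d=ray(cam,row,col);return (o+d*(z-o[2])/d[2])
def proj(cam,P):
    c=r.calibration(cam);K=np.array(c["mtx"]);T=np.array(c["world_to_cam"])
    q=T[:3,:3]@np.array(P,float)+T[:3,3];u=q[:2]/q[2];u=u*(1+c["k1"]*(u@u))
    return K[1,1]*u[1]+K[1,2],K[0,0]*u[0]+K[0,2]
E
python3 - <<'E'
from h import *
for c in("top","side"):
    im=r.snapshot(c);cv2.imwrite(f"pics/{c}0.png",im[:,:,::-1])
    for n,z in(("pod0_mid",12),("pan",0),("pan_mouth",0),("susan",0),("susan_tab",23),("ramekin0",0),("grinder",0),("cruet",24)):
        for d in r.tip_of(c,n):
            a=d["centre"];a=(a[0]*400,a[1]*640);print(c,n,np.round(a),round(d["score"],2),at(c,*a,z).round(0)[:2])
print(r.observe()["t"],r.observe()["ee_rot"],r.tcp_to_grasp)
E
```

```text
top pod0_mid [284. 330.] 0.65 [386.  54.]
top pod0_mid [283. 299.] 0.53 [388. 129.]
top pod0_mid [248. 319.] 0.47 [468.  79.]
top pod0_mid [249. 319.] 0.47 [467.  78.]
top pan [222. 458.] 0.84 [ 524. -250.]
top pan_mouth [211. 423.] 0.9 [ 552. -169.]
top susan [132. 252.] 0.74 [756. 237.]
top susan [213. 272.] 0.25 [556. 191.]
top susan_tab [177. 234.] 0.73 [642. 276.]
top ramekin0 [145. 265.] 0.77 [723. 207.]
top ramekin0 [173. 348.] 0.63 [648.   6.]
top ramekin0 [252. 319.] 0.51 [460.  80.]
top cruet [129. 228.] 0.88 [758. 291.]
side pod0_mid [212. 266.] 0.63 [463.  77.]
side pod0_mid [227. 228.] 0.57 [378.  52.]
side pod0_mid [204. 229.] 0.48 [386. 118.]
side pan [352. 329.] 0.82 [ 528. -260.]
side pan [156. 364.] 0.64 [723. 222.]
side pan_mouth [305. 329.] 0.82 [ 549. -170.]
side susan [153. 377.] 0.72 [760. 229.]
side susan_tab [139. 328.] 0.64 [644. 277.]
side susan_tab [349. 329.] 0.52 [ 526. -266.]
side ramekin0 [223. 357.] 0.83 [653.  18.]
side grinder [128. 283.] 0.8 [545. 373.]
side cruet [128. 375.] 0.71 [771. 294.]
0.9 [2.84392473e-05 9.93517741e-01 1.13677159e-01 1.53303370e-05] -18.700000000000003
```

View pics/top0.png

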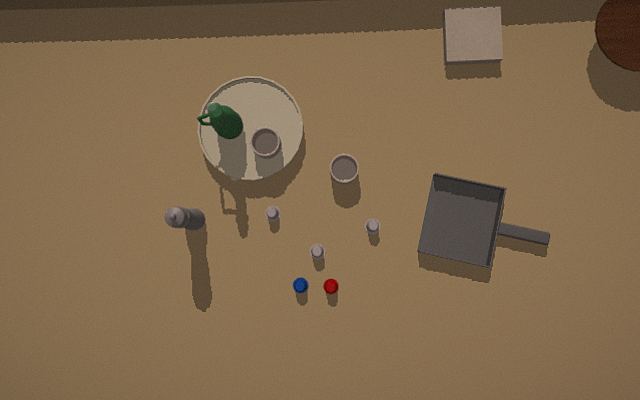

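View pics/side0.png

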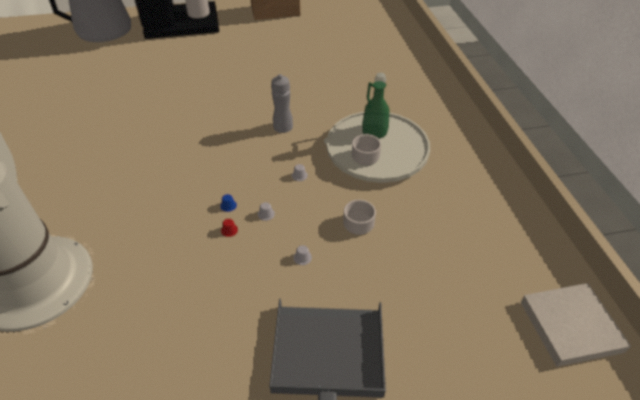

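The top view shows silver pods at (row, col) (213,272), (252,317) and (227,372). Look-alikes are blue (285,300) and red (286,331). The ramekins are at (168,344) and (141,265), the grinder is near (218,190), and the pan's front edge runs from (176,433) to (260,419). In the side view the pods are at (172,299), (211,265) and (255,303). I choose the three silver pods and will check them in a crop.

Run:
```python
from h import *
t=cv2.imread("pics/top0.png")[150:320,160:460];cv2.imwrite("pics/crop.png",cv2.resize(t,None,fx=2.6,fy=2.6,interpolation=cv2.INTER_CUBIC))
def cents(c):
    o=[]
    for f in(r.boxes_of,r.tip_of):
      for d in f(c,"pod0" if f is r.boxes_of else "pod0_mid"):
        a=np.array(d["centre"])*[400,640];o.append(a);print(c,f.__name__,a.round(1),round(d["score"],2),at(c,*a,13).round(0)[:2])
    return o
T=cents("top");S=cents("side")
for a in T:
  for b in S:
    (o,d),(p,e)=ray("top",*a),ray("side",*b)
    s=np.linalg.lstsq(np.c_[d,-e],p-o,rcond=None)[0];g=o+d*s[0]-p-e*s[1]
    if np.linalg.norm(g)<8: print("tri",a.round(),b.round(),((o+d*s[0]+p+e*s[1])/2).round(0),round(np.linalg.norm(g),1))
print("panfront corners",at("top",176,433,28),at("top",260,419,28),"back",at("top",186,505,28),at("top",266,491,28))
for n in("grinder","susan","ramekin0"):
  for c in("top","side"):
    for d in r.boxes_of(c,n): print(c,n,(np.array(d["centre"])*[400,640]).round(),round(d["score"],2))
for x in (160,200,205): pass
```

```text
top call [213.2 273. ] 0.67 [554. 187.]
top call [224.2 368.7] 0.6 [522. -39.]
top call [251.8 317.3] 0.49 [460.  83.]
top call [282.8 329.9] 0.46 [388.  56.]
top call [285.2 299. ] 0.45 [384. 128.]
top call [283.7 330.5] 0.65 [386.  54.]
top call [283.5 298.6] 0.53 [388. 129.]
top call [248.4 319. ] 0.47 [468.  79.]
top call [248.8 319.4] 0.47 [467.  78.]
side call [209.8 261.7] 0.8 [454.  85.]
side call [175.3 298.9] 0.63 [553. 175.]
side call [202.3 230.4] 0.6 [389. 121.]
side call [227.9 227.1] 0.57 [376.  49.]
side call [253.1 299.4] 0.48 [514. -47.]
side call [212.3 266.1] 0.63 [463.  76.]
side call [226.9 227.8] 0.57 [378.  51.]
side call [203.9 228.8] 0.48 [386. 117.]
tri [213. 273.] [175. 299.] [555. 188.   0.] 0.0
tri [224. 369.] [175. 299.] [520. -24. 208.] 5.2
tri [224. 369.] [253. 299.] [519. -40.   2.] 7.6
tri [252. 317.] [210. 262.] [457.  84.  14.] 6.2
tri [252. 317.] [212. 266.] [462.  84.   5.] 3.0
tri [283. 330.] [202. 230.] [394.  55.  82.] 2.0
tri [283. 330.] [204. 229.] [392.  55.  77.] 5.3
tri [285. 299.] [202. 230.] [386. 128.   6.] 6.1
tri [285. 299.] [228. 2
[... 410 characters left out ...]
5.] 5.7
tri [283. 299.] [204. 229.] [386. 130.  -1.] 1.4
tri [248. 319.] [212. 266.] [466.  80.   9.] 5.2
tri [249. 319.] [212. 266.] [465.  79.  10.] 4.4
panfront corners [ 630.64873865 -190.41651765   28.        ] [ 437.36403943 -150.176783     28.        ] back [ 602.70896199 -352.46733947   28.        ] [ 420.93593124 -311.09864498   28.        ]
top grinder [218. 181.] 0.7
side grinder [105. 282.] 0.88
side grinder [149. 387.] 0.15
top susan [125. 250.] 0.63
top susan [250. 318.] 0.63
side susan [149. 386.] 0.72
side susan [151. 388.] 0.66
side susan [148. 364.] 0.24
top ramekin0 [170. 343.] 0.91
top ramekin0 [142. 263.] 0.72
side ramekin0 [216. 361.] 0.65
side ramekin0 [147. 364.] 0.57
```

View pics/crop.png

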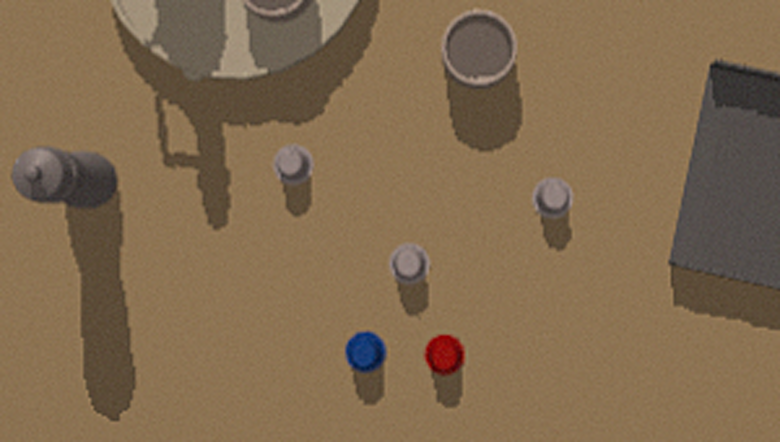

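The crop confirms three silver pods, at full-picture (213,273), (251,317) and (226,373), clearly distinct from the blue and red ones. I will close the fingers, square the tool to the world axes and travel over.

```bash
python3 - <<'E'
from h import *
for n,p in dict(A=(213.1,272.7),B=(251.2,317.3),C=(226.2,372.7)).items(): print(n,at("top",*p,14).round(1))
for n,p in dict(A=(173,299.5),B=(212,265.5),C=(256,303)).items(): print(n,"side",at("side",*p,12).round(1))
print("grinder",at("top",220,195,10),"ram",at("top",168,344,42))
print("side pan front",at("side",306,279,0),at("side",306,382,0),"tipsL/R",at("side",301,280,28),at("side",304,380,28))
E
python3 -m creep '[0,0,0,0,0,0.152,0, 0,0,0,0,0,0.152,0, 0,0,0,0,0,0.152,0]' 
python3 -m creep '[0.4,-0.5,0,0,0,0,0, 0.8,-1,0,0,0,0,0, 0.8,-1,0,0,0,0,0]'
python3 -m creep '[0.4,-0.5,0,0,0,0,0, 0.8,-1,0,0,0,0,0, 0.8,-1,0,0,0,0,0]'
```

```text
A [554.3 187.4  14. ]
B [461.9  83.4  14. ]
C [517.5 -48.3  14. ]
A side [555.7 183.9  12. ]
B side [461.7  78.1  12. ]
C side [520.  -55.2  12. ]
grinder [542.69111777 374.47823205  10.        ] ram [653.36686336  16.02697988  42.        ]
side pan front [ 456.03341988 -151.95606072    0.        ] [ 645.93419194 -191.19609255    0.        ] tipsL/R [ 458.4042113  -159.07921994   28.        ] [ 636.1166367  -202.22750918   28.        ]
t: 1.78
tool_pos: [146.9, -633.2, 231.3]
ee_rot: [0.0, 1.0, 0.001, -0.0]
force: [0.3, -0.1, -0.4]
finger_gap: 0.377
finger_force: 0.0
t: 2.15
tool_pos: [215.4, -549.6, 231.8]
ee_rot: [-0.001, 1.0, 0.005, 0.001]
force: [-0.6, -0.8, 0.2]
finger_gap: -0.002
finger_force: 0.0
t: 2.52
tool_pos: [278.2, -470.3, 231.8]
ee_rot: [-0.0, 1.0, 0.004, 0.001]
force: [-0.3, -0.3, 0.2]
finger_gap: -0.001
finger_force: 0.0
```

```bash
python3 -m creep '[0.4,-0.5,0,0,0,0,0, 0.7,-1,0,0,0,0,0]' >/dev/null
python3 -m creep '[0.3,-0.5,0,0,0,0,0, 0.6,-1,0,0,0,0,0]' >/dev/null
python3 -m creep '[0.3,-0.5,0,0,0,0,0, 0.6,-1,0,0,0,0,0]' >/dev/null
python3 -m creep '[0.2,-0.5,0,0,0,0,0, 0.5,-1,0,0,0,0,0]' >/dev/null
python3 -m creep '[0.2,-0.5,0.2,0,0,0,0, 0.4,-1,0.4,0,0,0,0]' >/dev/null
python3 -m creep '[0.1,-0.5,0.3,0,0,0,0, 0.1,-1,0.6,0,0,0,0, 0.1,-1,0.6,0,0,0,0]'
```

```text
t: 4.15
tool_pos: [506.1, 9.3, 149.8]
ee_rot: [-0.001, 1.0, 0.003, -0.001]
force: [-0.3, 0.5, -0.2]
finger_gap: -0.001
finger_force: 0.0
```

```bash
python3 -m creep '[0.1,-0.15,0.5,0,0,0,0, 0.1,-0.15,0.9,0,0,0,0, 0.1,-0.15,0.9,0,0,0,0]' >/dev/null
python3 -m creep '[0,0,0.4,0,0,0,0, 0,0,0.7,0,0,0,0, 0,0,0.86,0,0,0,0, 0,0,0.86,0,0,0,0]'
python3 - <<'E'
from h import *
w=r.snapshot("wrist");t=r.snapshot("top")
b=np.zeros((600,640,3),np.uint8);b[:400]=w;b[400:]=t[130:330];cv2.imwrite("pics/w1.png",b[:,:,::-1])
E
```

```text
t: 5.03
tool_pos: [515.4, 17.9, 10.9]
ee_rot: [0.0, 1.0, -0.0, 0.0]
force: [0.0, 0.4, -0.3]
finger_gap: -0.002
finger_force: 0.0
```

View pics/w1.png

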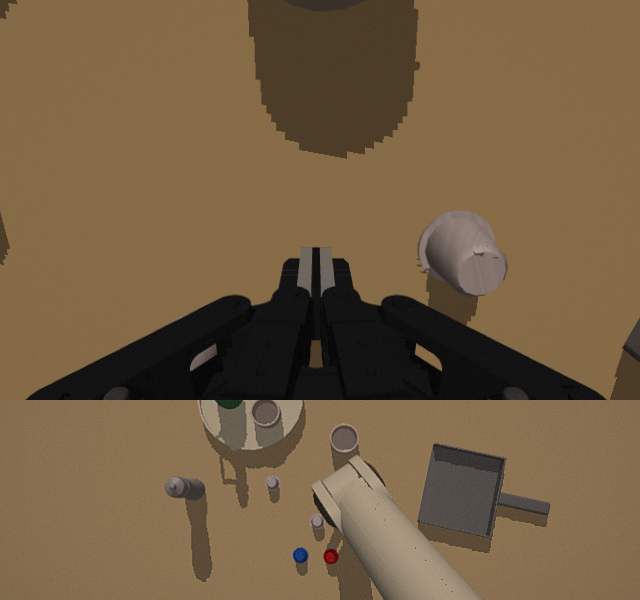

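The wrist view shows the closed fingertips at about (262,316) and pod C beside them, with its flange centred near (250,457). The strip of the top view shows the arm clear of everything.

```bash
python3 - <<'E'
from h import *
print(at("wrist",250,457,1),proj("wrist",[515.4,17.9,11]),[ (d["score"],at("wrist",*(np.array(d["centre"])*[400,640]),12).round()) for d in r.tip_of("wrist","pod0_mid")])
E
python3 -m creep '[0.03,0.1,0.04,0,0,0,0, 0.03,0.2,0.04,0,0,0,0, 0.03,0.3,0.04,0,0,0,0, 0.04,0.4,0.04,0,0,0,0, 0.05,0.5,0.04,0,0,0,0, 0.06,0.6,0.04,0,0,0,0, 0.06,0.7,0.04,0,0,0,0, 0.07,0.8,0.04,0,0,0,0, 0.07,0.8,0.04,0,0,0,0]'
python3 - <<'E'
from h import *
w=r.snapshot("wrist");cv2.imwrite("pics/w2.png",w[:,:,::-1])
print([ (d["score"],at("wrist",*(np.array(d["centre"])*[400,640]),12).round()) for d in r.tip_of("wrist","pod0_mid")])
E
```

```text
[519.02764611 -49.83797212   1.        ] (np.float64(266.4359285715482), np.float64(318.5298593416069)) [(0.75, array([463.,  84.,  12.]))]
t: 6.3
tool_pos: [520.6, -46.3, 7.3]
ee_rot: [0.0, 1.0, -0.001, -0.0]
force: [0.2, -1.0, -0.8]
finger_gap: -0.004
finger_force: 0.0
[(0.92, array([464.,  83.,  12.]))]
```

View pics/w2.png

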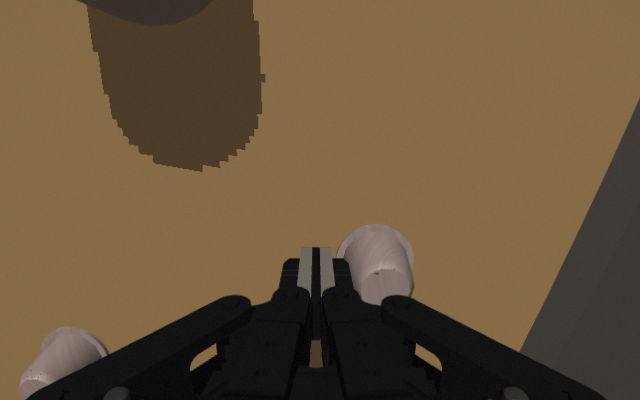

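Pod C is upright against the finger, flange near (261,375), and centred; pod B shows at lower left. I continue into the pan.

```bash
python3 -m creep '[0,0.14,0,0,0,0,0, 0.01,0.28,0,0,0,0,0, 0.02,0.42,0,0,0,0,0, 0.03,0.56,0,0,0,0,0, 0.04,0.7,0,0,0,0,0, 0.05,0.84,0,0,0,0,0, 0.05,0.84,0,0,0,0,0]'
python3 - <<'E'
from h import *
w=r.snapshot("wrist");cv2.imwrite("pics/w3.png",w[:,:,::-1])
E
```

```text
t: 7.28
tool_pos: [524.5, -114.0, 7.2]
ee_rot: [0.0, 1.0, -0.001, -0.0]
force: [0.3, 0.6, 0.2]
finger_gap: 0.0
finger_force: 0.0
```

View pics/w3.png

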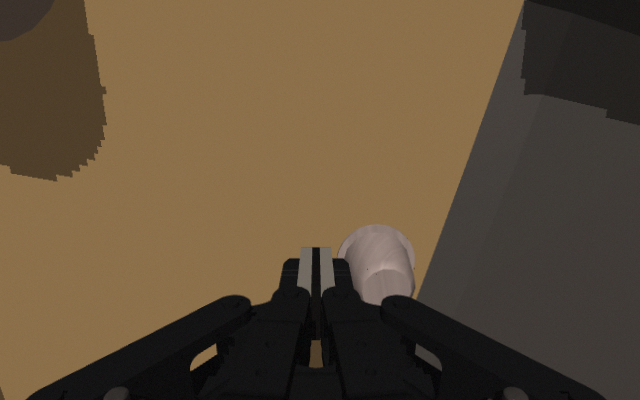

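Pod C is still centred (261,376). The pan edge lies just ahead, at about column 437 on that row.

```bash
python3 -m creep '[0.01,0.12,-0.02,0,0,0,0, 0.02,0.24,-0.02,0,0,0,0, 0.03,0.36,-0.02,0,0,0,0, 0.04,0.48,-0.02,0,0,0,0, 0.05,0.6,-0.02,0,0,0,0, 0.06,0.72,-0.02,0,0,0,0, 0.07,0.84,-0.02,0,0,0,0, 0.08,0.96,-0.02,0,0,0,0, 0.08,1,-0.02,0,0,0,0]'
python3 -m creep '[0,0.1,0,0,0,0,0, 0,0.15,0,0,0,0,0, 0,0.1,0,0,0,0,0, 0,-0.2,0,0,0,0,0, 0,-0.4,0,0,0,0,0, 0,-0.4,-0.5,0,0,0,0, 0,-0.4,-0.9,0,0,0,0]'
python3 - <<'E'
from h import *
w=r.snapshot("wrist");t=r.snapshot("top")
b=np.zeros((600,640,3),np.uint8);b[:400]=w;b[400:]=t[130:330];cv2.imwrite("pics/w4.png",b[:,:,::-1])
E
```

```text
t: 8.45
tool_pos: [530.9, -193.5, 8.9]
ee_rot: [0.0, 1.0, -0.001, 0.0]
force: [-0.2, -0.4, 0.3]
finger_gap: -0.001
finger_force: 0.1
t: 9.32
tool_pos: [531.0, -159.1, 81.8]
ee_rot: [-0.0, 1.0, 0.001, -0.0]
force: [0.7, -0.7, 0.0]
finger_gap: 0.004
finger_force: 0.0
```

View pics/w4.png

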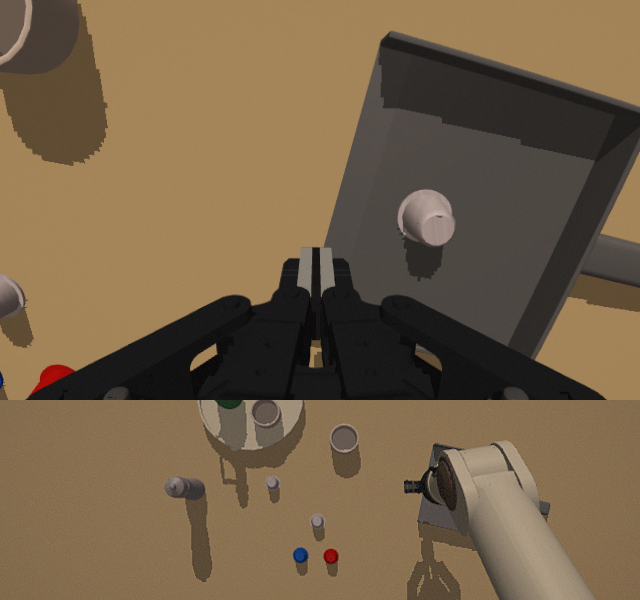

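Pod C lies well inside the pan, at wrist (217,426). B and A have not moved. Next is B, at about (463,83), which I push toward (500,-215) with the tool turned about 7°.

```bash
python3 -m creep '[-0.1,-0.5,0,0,0,0,0, -0.2,-0.96,0,0,0,0,0]' >/dev/null
python3 -m creep '[-0.1,-0.5,0,0,0,0,0, -0.2,-0.96,0,0,0,0,0]' >/dev/null
python3 -m creep '[-0.1,-0.5,0,0,0,0,0, -0.25,-0.96,0,0,0,0,0]' >/dev/null
python3 -m creep '[-0.1,-0.5,0,0,0,0,0, -0.29,-0.96,0,0,0,-0.08,0, -0.29,-0.96,0,0,0,-0.08,0]'
python3 -m creep '[0,0,0.4,0,0,0,0, 0,0,0.8,0,0,0,0, 0,0,0.92,0,0,0,0, 0,0,0.92,0,0,0,0]'
python3 - <<'E'
from h import *
w=r.snapshot("wrist");cv2.imwrite("pics/w5.png",w[:,:,::-1])
print([ (d["score"],at("wrist",*(np.array(d["centre"])*[400,640]),12).round()) for d in r.tip_of("wrist","pod0_mid")])
E
```

```text
t: 10.55
tool_pos: [453.7, 150.6, 80.6]
ee_rot: [-0.001, 0.998, 0.064, -0.0]
force: [0.9, -0.5, 0.3]
finger_gap: -0.001
finger_force: 0.0
t: 11.05
tool_pos: [455.3, 146.3, 6.9]
ee_rot: [0.0, 0.998, 0.06, -0.001]
force: [0.1, -0.3, 0.2]
finger_gap: 0.002
finger_force: 0.0
[(0.68, array([464.,  83.,  12.]))]
```

View pics/w5.png

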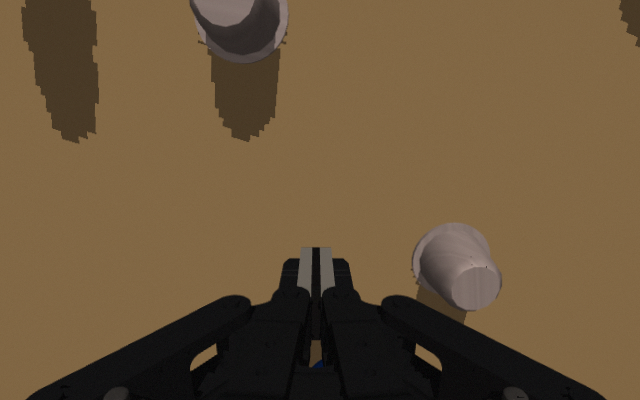

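Pod B's flange is at (261,451), aligned with the fingertips; A is at the top (20,240). I push B.

```bash
cat >> h.py <<'E'
def chk():
    w=r.snapshot("wrist").astype(int)[180:330,335:470]
    m=((w.min(2)>105)&(w.max(2)-w.min(2)<45)).astype(np.uint8)
    n,_,s,c=cv2.connectedComponentsWithStats(m)
    for i in range(1,n):
        if s[i,4]>200: print("blob rows",s[i,1]+180,s[i,1]+s[i,3]+180,"cols",s[i,0]+335,s[i,0]+s[i,2]+335,s[i,4])
E
python3 -m creep '[0.01,0.15,0,0,0,0,0, 0.01,0.3,0,0,0,0,0, 0.01,0.42,0,0,0,0,0, 0.01,0.54,0,0,0,0,0, 0.01,0.68,0,0,0,0,0, 0.01,0.82,0,0,0,0,0, 0.01,0.96,0,0,0,0,0, 0.01,0.96,0,0,0,0,0]'
python3 -c "from h import *;chk()"
python3 -m creep '[0,0.14,0,0,0,0,0, 0,0.28,0,0,0,0,0, 0,0.42,0,0,0,0,0, 0,0.56,0,0,0,0,0, 0,0.7,0,0,0,0,0, 0,0.84,0,0,0,0,0, 0,0.98,0,0,0,0,0]'
python3 -c "from h import *;chk()"
```

```text
t: 12.15
tool_pos: [465.8, 69.3, 7.2]
ee_rot: [0.0, 0.998, 0.059, -0.0]
force: [0.6, -0.6, 0.2]
finger_gap: -0.0
finger_force: 0.0
blob rows 225 279 cols 366 407 1228
t: 13.08
tool_pos: [475.2, -8.1, 7.3]
ee_rot: [0.0, 0.998, 0.06, 0.0]
force: [-0.1, 0.1, -0.2]
finger_gap: -0.001
finger_force: 0.0
blob rows 226 279 cols 362 403 1205
```

```bash
python3 -m creep '[0,0.14,0,0,0,0,0, 0,0.28,0,0,0,0,0, 0,0.42,0,0,0,0,0, 0,0.56,0,0,0,0,0, 0,0.7,0,0,0,0,0, 0,0.84,0,0,0,0,0, 0,0.98,0,0,0,0,0]'
python3 -c "from h import *;chk()"
python3 -m creep '[0,0.13,-0.02,0,0,0,0, 0,0.26,-0.02,0,0,0,0, 0,0.39,-0.02,0,0,0,0, 0,0.52,-0.02,0,0,0,0, 0,0.65,-0.02,0,0,0,0, 0,0.78,-0.02,0,0,0,0, 0,0.9,-0.02,0,0,0,0, 0,1,-0.02,0,0,0,0]'
python3 -c "from h import *;chk()"
python3 -m creep '[0,0.1,0,0,0,0,0, 0,0.18,0,0,0,0,0, 0,0.2,0,0,0,0,0, 0,-0.1,0,0,0,0,0, 0,-0.4,0,0,0,0,0, 0,-0.4,-0.5,0,0,0,0, 0,-0.4,-0.9,0,0,0,0, 0,-0.4,-0.9,0,0,0,0]'
python3 - <<'E'
from h import *
w=r.snapshot("wrist");t=r.snapshot("side")
b=np.zeros((600,640,3),np.uint8);b[:400]=w;b[400:]=t[130:330];cv2.imwrite("pics/w6.png",b[:,:,::-1])
print([ (d["score"],at("wrist",*(np.array(d["centre"])*[400,640]),15).round()) for d in r.tip_of("wrist","pod0_mid")])
E
```

```text
t: 14.0
tool_pos: [484.6, -85.8, 7.3]
ee_rot: [-0.0, 0.998, 0.06, 0.0]
force: [1.1, 0.2, 0.5]
finger_gap: 0.005
finger_force: 0.1
blob rows 225 304 cols 335 411 2533
t: 15.05
tool_pos: [494.1, -165.2, 8.9]
ee_rot: [0.0, 0.998, 0.06, 0.0]
force: [0.2, -0.1, -0.2]
finger_gap: 0.004
finger_force: 0.0
blob rows 180 232 cols 434 470 553
blob rows 227 305 cols 335 413 3787
t: 16.1
tool_pos: [492.2, -132.9, 83.2]
ee_rot: [0.001, 0.998, 0.06, 0.002]
force: [-0.0, 0.0, 1.0]
finger_gap: -0.001
finger_force: 0.0
[(0.96, array([ 496., -205.,   15.])), (0.71, array([380.,  47.,  15.]))]
```

View pics/w6.png

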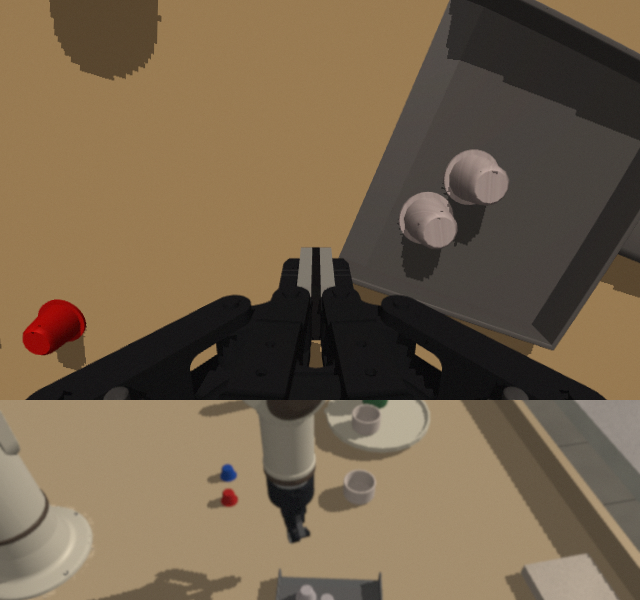

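B is beside C inside the pan (wrist (219,428) and (178,475)), about 45 mm in, and the side view shows the rest undisturbed. Last is A, at about (556,187).

```bash
python3 -m creep '[0,0,0,0,0,0.055,0, 0,0,0,0,0,0.055,0]' >/dev/null
python3 -m creep '[0.1,-0.5,0,0,0,0,0, 0.2,-0.92,0,0,0,0,0]' >/dev/null
python3 -m creep '[0.1,-0.5,0,0,0,0,0, 0.2,-0.92,0,0,0,0,0]' >/dev/null
python3 -m creep '[0.1,-0.5,0,0,0,0,0, 0.2,-0.92,0,0,0,0,0]' >/dev/null
python3 -m creep '[0.1,-0.5,0,0,0,0,0, 0.2,-0.92,0,0,0,0,0]' >/dev/null
python3 -m creep '[0.1,-0.5,0,0,0,0,0, 0.2,-0.9,0,0,0,0,0, 0.2,-0.9,0,0,0,0,0, 0.2,-0.9,0,0,0,0,0]'
python3 - <<'E'
from h import *
w=r.snapshot("wrist")
print([ (d["score"],at("wrist",*(np.array(d["centre"])*[400,640]),12).round()) for d in r.tip_of("wrist","pod0_mid")])
chk()
E
```

```text
t: 18.0
tool_pos: [555.9, 235.4, 79.9]
ee_rot: [0.001, 1.0, 0.019, -0.001]
force: [0.0, -0.6, 0.2]
finger_gap: -0.002
finger_force: 0.0
[]
blob rows 188 244 cols 358 412 1910
```

```bash
python3 - <<'E'
from h import *
print(at("wrist",215,384,1).round(),[ (d["score"],at("wrist",*(np.array(d["centre"])*[400,640]),14).round()) for d in r.boxes_of("wrist","pod0")])
E
python3 -m creep '[-0.03,-0.05,0.4,0,0,0,0, -0.03,-0.05,0.8,0,0,0,0, -0.03,-0.05,0.91,0,0,0,0, -0.03,-0.05,0.91,0,0,0,0]'
python3 - <<'E'
from h import *
chk()
print([ (d["score"],at("wrist",*(np.array(d["centre"])*[400,640]),12).round()) for d in r.tip_of("wrist","pod0_mid")])
E
```

```text
[557. 189.   1.] [(0.73, array([559., 191.,  14.]))]
t: 18.7
tool_pos: [553.9, 239.8, 8.0]
ee_rot: [0.0, 1.0, 0.018, -0.0]
force: [0.2, -0.1, 0.4]
finger_gap: 0.006
finger_force: 0.0
blob rows 221 308 cols 387 470 4537
[(0.31, array([563., 193.,  12.]))]
```

```bash
python3 -m creep '[0.02,0.12,0.01,0,0,0,0, 0.02,0.24,0.01,0,0,0,0, 0.02,0.36,0.01,0,0,0,0, 0.02,0.5,0.01,0,0,0,0, 0.02,0.64,0.01,0,0,0,0, 0.02,0.78,0.01,0,0,0,0, 0.02,0.92,0.01,0,0,0,0]'
python3 -c "from h import *;chk()"
python3 -m creep '[0,0.14,0,0,0,0,0, 0,0.28,0,0,0,0,0, 0,0.42,0,0,0,0,0, 0,0.56,0,0,0,0,0, 0,0.7,0,0,0,0,0, 0,0.84,0,0,0,0,0, 0,0.98,0,0,0,0,0]' |grep tool_pos
python3 -c "from h import *;chk()"
```

```text
t: 19.68
tool_pos: [558.3, 166.0, 7.3]
ee_rot: [-0.0, 1.0, 0.019, 0.0]
force: [0.4, 0.0, 0.4]
finger_gap: 0.002
finger_force: 0.1
blob rows 227 305 cols 335 411 3665
tool_pos: [561.2, 87.7, 7.3]
blob rows 227 305 cols 335 411 3511
```

```bash
python3 -m creep '[0,0.14,0,0,0,0,0, 0,0.28,0,0,0,0,0, 0,0.42,0,0,0,0,0, 0,0.56,0,0,0,0,0, 0,0.7,0,0,0,0,0, 0,0.84,0,0,0,0,0, 0,0.98,0,0,0,0,0]' |grep tool_pos
python3 -c "from h import *;chk()"
python3 -m creep '[0,0.14,0,0,0,0,0, 0,0.28,0,0,0,0,0, 0,0.42,0,0,0,0,0, 0,0.56,0,0,0,0,0, 0,0.7,0,0,0,0,0, 0,0.84,0,0,0,0,0, 0,0.98,0,0,0,0,0]' |grep tool_pos
python3 -c "from h import *;chk()"
python3 -m creep '[0,0.14,0,0,0,0,0, 0,0.28,0,0,0,0,0, 0,0.42,0,0,0,0,0, 0,0.56,-0.02,0,0,0,0, 0,0.7,-0.02,0,0,0,0, 0,0.84,-0.02,0,0,0,0, 0,0.98,-0.02,0,0,0,0]' |grep tool_pos
python3 -c "from h import *;chk()"
```

```text
tool_pos: [564.2, 9.3, 7.3]
blob rows 228 305 cols 354 411 2920
tool_pos: [567.1, -69.0, 7.3]
blob rows 227 305 cols 335 411 3359
tool_pos: [570.0, -147.3, 8.9]
blob rows 227 305 cols 336 413 3666
```

```bash
python3 -m creep '[0,0.12,0,0,0,0,0, 0,0.24,0,0,0,0,0, 0,0.36,0,0,0,0,0, 0,0.48,0,0,0,0,0, 0,0.6,0,0,0,0,0, 0,0.68,0,0,0,0,0, 0,0.72,0,0,0,0,0, 0,0.72,0,0,0,0,0, 0,0.5,0,0,0,0,0, 0,0.2,0,0,0,0,0, 0,0.2,-0.5,0,0,0,0, 0,0.2,-1,0,0,0,0, 0,0.2,-1,0,0,0,0]'
python3 -m creep '[0,-0.5,-0.5,0,0,0,0, 0,-1,-0.8,0,0,0,0, 0,-1,-0.8,0,0,0,0]'
python3 - <<'E'
from h import *
w=r.snapshot("wrist");t=r.snapshot("top")
b=np.zeros((600,640,3),np.uint8);b[:400]=w;b[400:]=t[80:280];cv2.imwrite("pics/w7.png",b[:,:,::-1])
print([ (d["score"],at("wrist",*(np.array(d["centre"])*[400,640]),15).round()) for d in r.tip_of("wrist","pod0_mid")])
E
```

```text
t: 25.05
tool_pos: [573.3, -160.6, 92.4]
ee_rot: [0.001, 1.0, 0.02, 0.003]
force: [0.5, 0.1, -0.7]
finger_gap: -0.0
finger_force: 0.0
t: 25.42
tool_pos: [568.5, -76.4, 154.7]
ee_rot: [-0.001, 1.0, 0.023, 0.002]
force: [1.0, -0.2, 0.6]
finger_gap: 0.001
finger_force: 0.0
[(0.93, array([390., 118.,  15.])), (0.61, array([ 494., -213.,   15.])), (0.54, array([387.,  42.,  15.]))]
```

View pics/w7.png

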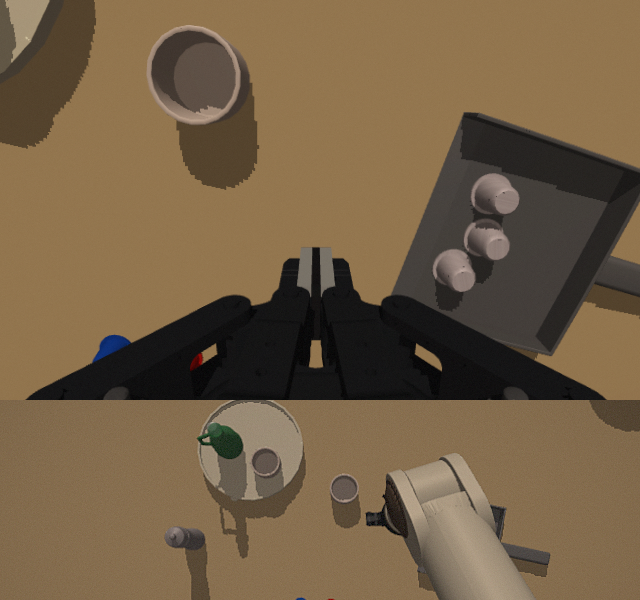

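All three pods are in the pan, with wrist flange centres near (193,492), (239,484) and (269,451). The ramekins, grinder, cruet and susan look unmoved. I check the depth in numbers.

Run:
```python
from h import *
a=at("wrist",290,394,0);l=at("wrist",150,451,0);print(a.round(),l.round())
u=(l-a)[:2];u/=np.linalg.norm(u);n=np.array([u[1],-u[0]])
for p in((193,490),(239,484),(269,450)):
    q=at("wrist",*p,5);print(q.round(),abs((q-a)[:2]@n).round(1))
```

```text
[ 467. -162.    0.] [ 604. -197.    0.]
[ 569. -236.    5.] 46.0
[ 525. -238.    5.] 59.1
[ 494. -211.    5.] 40.8
```

All three pods are at least 40 mm inside the front edge, where 18 mm is needed.

```bash
python3 -c "
from station import r
print(r.hand_in())"
```

```text
the job is handed in; nothing more can be done
None
```

I swept all three silver pods into the pan, by my measurements 41 to 59 mm inside its front edge. In the last pictures the susan, cruet, grinder and ramekins look unmoved. I handed the job in after about 26 s of robot time, and no verdict came back.

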